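# Gauge the glass guide tube and show the rod's tip over the tile

### The arm

A 7-joint arm with a two-finger parallel gripper is mounted at the origin on the work surface. World frame = base frame: x ahead of the robot, y to its left, z up, the work surface at z = 0. Lengths are in m, angles in rad, forces in N, time in s.
With the tool pointing down it reaches from about 0.425 to 0.975 m from the base axis. Payload 16.7 kg.
Tool frame: the origin (TCP) lies on the mounting face of the last link; the fingertips stand 173 mm ahead of it and the grasp point (between the pads) lies r.tcp_to_grasp ahead of it (r.tcp_to_grasp is the distance from the TCP to the grasp point, in m); z points along the fingers, y is the line along which they close (so a half turn about z gives the same grasp; the last joint's range is limited). The gripper opens to 85 mm and grips with 20 to 120 N. Pads are 22 mm wide; open, the fingers measure 114 mm over their backs; the gripper's body (76 mm by 85 mm) begins 54 mm behind the grasp point. The pads swing forward as they close: fully open they stand 13 mm farther back than shut.
Start: joints at [1.032, 0.426, 0.074, 1.606, -0.034, 1.111, -0.067], TCP at [0.256, -0.624, 0.405] pointing down, gripper open.
Joint ranges: [-2.85, 2.85], [-0.5, 2.14], [-1.23, 1.37], [0.21, 2.46], [-1.02, 4.16], [0.16, 2.05], [-2.73, 2.73]. Speed limits (rad/s): [1.89, 1.89, 2.39, 2.39, 3.01, 3.01, 3.01].

### API

Orientations are given as a unit quaternion [w, x, y, z].
In Python, from cell import r, viewer, close_job gives the robot as it stands. The module is installed in compiled form; this text tells all that it offers.
- The arm moves only by the tool apply_moves, never from a script. Its argument "moves" is a list of rows, each a list of 7 numbers: the turn, a rotation vector about the tool's x, y, z in rad, then the shift along the tool's x, y, z in m, then the finger opening in m, from 0 to 0.0854. In form: [[wx, wy, wz, dx, dy, dz, gripper], ...]. A call has 1 to 5 rows; each row shifts and turns the commanded pose from where the row before left it, along the tool's axes as they then stand; what a row does not reach is not made up. A row lasts 1/8 s, in which the tool goes at most 62.5 mm and 10.7 degrees, less where a joint would pass 70% of its speed; a pose out of reach is approached as far as the arm can. A call with a gripper value outside its range is refused whole. The fingers move at their own pace and stop on an object; "grip_force" is the grip in N (left out, the last holds). Time passes only in rows, so rows that do not move let the fingers close. It gives the time, the measured TCP pose, the force, the opening and the grip force at its end, in the units of the state.
- r.read_state(): the state, without advancing time (a new reading comes with each control period).
- viewer.camera(name): name is "side" or "top"; returns the picture (384x512x3 uint8, red, green, blue); there is no depth.
- viewer.get_calibration(name): a dict with "camera_matrix" (3x3 intrinsics, pixels), "dist_coeffs" ([k1, k2, p1, p2, k3] as OpenCV has them; the pictures are not rectified), "pose" (4x4, takes a point from camera to world coordinates). Camera axes: x right, y down, z forward; pixel columns grow to the right and rows downward; lengths in m; the calibration is good to about 2 mm. A picture is of the moment at which its call begins. get_calibration takes no time and is no camera call.
- close_job(): hands the job in; it is judged then, once.
The state is a dict: "t": time; "joints": joint angles; "qvel": joint speeds; "effort": joint torques, N m; "ee_pos": TCP position; "orientation": TCP orientation; "ft_force": force on the tool from outside, world axes, zero at the start; "torque": the same for the moment, N m; "finger_gap": finger opening in m; "finger_force": force on a finger pad.
Only numpy, scipy, OpenCV 4.12 (cv2) and the standard library are available. Lean on these libraries where they do the work, as an engineer would, in place of code of your own. Each camera call takes 0.05 s, during which the arm holds its last target. There are 200 camera calls.

### The job

Take the collared gauge rod by its handle from its wooden rest, push it into the sloping guide tube until its collar stops against the rim, and draw it right out again. Then bring it level with its tip a hand's breadth above the middle of the square inspection tile, and finish there still holding it, still and clear of everything, so that the tip can be read. Leave the other things on the bench where they are.

Things in the scene. Friction and masses are not known exactly. Their poses are not given: they have to be found in the camera images.
- gauge: gauge rod, 200 g, 200 mm long, loose, lying level on its rest at first. Origin on its axis at the face of the collar that looks to the tip; +x runs along the axis to the tip. Probe: steel, 10 mm diameter, from x = 0 to 75 mm, the last 6 mm tapering to 6 mm. Collar: steel, 26 mm diameter, x = -8 to 0. Handle: round aluminium, 16 mm diameter, x = -125 to -8. Its roll about x does not matter. The centre of mass lies near x = -40 mm
- gauge_grip (a point): centre of the handle's free part, on the gauge's axis 45 mm behind the collar face (x = -45 mm in the gauge frame), 55 mm above the bench at first: the place to grasp. Same axes as the gauge
- gauge_tip (a point): the tip of the gauge, on its axis at x = 75 mm. Same axes as the gauge
- rest: wooden rest, fixed: a base 200 x 70 x 8 mm with two notched posts (12 mm thick along x, 50 mm wide, up to 59 mm high) at x = 92 mm (carries the probe) and x = -60 mm (carries the handle). Origin on the bench, under the gauge's gripping place; +x runs as the gauge lies, handle to tip. The notches are open upward; the gauge is lifted straight up
- stand: stand of the guide tube, fixed: steel base 170 x 100 x 12 mm with two posts, origin on the bench under its middle. The tube's mouth lies 70 mm along its +x and 130 mm up, and looks to +x and up
- guide: the guide tube on the stand, fixed, sloping 24 degrees (0.42 rad) from level. Origin at the centre of its mouth, in the plane of the rim; +x runs along the bore out of the mouth, so the gauge goes in along -x. Steel flange 38 mm diameter and 25 mm long: the first 7 mm are bored 17 mm, the rest 13.6 mm; behind it a glass tube of 29 mm outer and 24 mm inner diameter, to 130 mm from the mouth. The collar stops on the rim when the probe is 75 mm in; rigid
- tile: square white ceramic inspection tile, 110 x 110 x 12 mm, fixed, lying flat, origin under its middle
- tile_centre (a point): middle of the tile's upper face
- carbon_block: dark grooved block, 70 x 50 x 40 mm, bystander, origin on its underside
- tweezers: steel tweezers lying along x, 145 x 20 x 8 mm, bystander
- paddle: flat paddle with a wooden handle along x, 210 x 50 x 12 mm, bystander
- dish: earthenware dish of glass offcuts, 136 mm diameter, 30 mm high, bystander
- jar: small jar, 52 mm diameter, 80 mm high, bystander
- cup: steel cup, 64 mm diameter, 75 mm high, bystander
- reamer: thin rod without a collar in a square wooden handle, along x, 210 mm long, 14 mm thick, bystander, not the gauge
Things that resemble listed ones, but are neither listed nor needed, are in the scene too. Leave any red look-alike of the stand alone. Of the things that look like the gauge, the larger one is meant.

How it is judged:
On the way, in this order (a step that is already met when the one before it is completed fails the run):
1. the gauge is held in the fingers, lifted out of its rest (contact force between gauge and the fingers above 1 N and height (world z) of gauge_grip above 0.09 m and contact force between gauge and rest below 0.1 N), for 0.2 s.
2. the gauge is in the guide tube with its collar on the rim (within 3 mm) (contact force between gauge and the fingers above 1 N and x of gauge in the frame of guide below 0.003 m and x of gauge_tip in the frame of guide below -0.07 m and distance between gauge and guide below 0.006 m and angle between the x axis of gauge and the x axis of guide, either way round below 0.1 rad), for 0.1 s.
3. the gauge is drawn out of the tube, held, its tip at least 10 mm clear of the mouth (contact force between gauge and the fingers above 1 N and x of gauge_tip in the frame of guide above 0.01 m), for 0.1 s.
At the end, for the whole second after the job is handed in: the gauge is held still in the fingers (over 1 N, under 20 mm/s), touching neither stand, rest, tile nor any bystander, its axis level within 8 degrees, its tip within 40 mm horizontally of the tile's middle and 50 to 220 mm above the bench (contact force between gauge and the fingers above 1 N and horizontal distance between gauge_tip and tile_centre below 0.04 m and height (world z) of gauge_tip between 0.05 and 0.22 m and angle between gauge's own x axis and vertical between 1.4308 and 1.7108 rad and linear speed of gauge below 0.02 m/s and contact force between gauge and stand below 0.1 N and contact force between gauge and rest below 0.1 N and contact force between gauge and tile below 0.1 N and contact force between gauge and carbon_block below 0.1 N and contact force between gauge and tweezers below 0.1 N and contact force between gauge and paddle below 0.1 N and contact force between gauge and dish below 0.1 N and contact force between gauge and jar below 0.1 N and contact force between gauge and cup below 0.1 N and contact force between gauge and reamer below 0.1 N); the arm keeps its last pose, push and grip.
It fails at once if a bystander is moved by more than 40 mm (distance of any of carbon_block, tweezers, paddle, dish, jar, cup, reamer from where it was at the start of the episode above 0.04 m).
It also fails if it takes over 54 s, if anything falls off the work surface, if the arm or the gripper's body presses on something with over 40 N, if the wrist force passes 120 N, or if a joint passes its speed limit or range.

## Working session

There is one attempt and no reset: what is moved stays moved. The work goes in short steps, Python scripts to look and compute and a tool call to move; the robot and the scene stay as the last step left them, time stands still between calls to the robot, and variables do not carry over. Pictures are saved under pics/ and viewed, at most 10 in all, crops included, and the job is handed in when it is done.

Besides the shell and the picture viewer there is one more tool, called after "Request:" as a command line: name --pt "numbers of a row" for each row, then --argument value for the rest. apply_moves: Moves the arm, as the interface text tells. Its arguments: {"type":"object","properties":{"moves":{"type":"array","items":{"type":"array","items":{"type":"number"}}},"grip_force":{"type":"number"}},"required":["moves"]}

```bash
mkdir -p pics; cat > h.py <<'E'
import numpy as np, cv2
from cell import r, viewer, close_job
from scipy.spatial.transform import Rotation as R
def snap(n,f):
    im=np.array(viewer.camera(n)); cv2.imwrite(f,im[:,:,::-1]); return im
def ray(n,uv):
    c=viewer.get_calibration(n); K=np.array(c["camera_matrix"]);P=np.array(c["pose"])
    p=cv2.undistortPoints(np.array(uv,float).reshape(-1,1,2),K,np.array(c["dist_coeffs"],float)).reshape(-1,2)
    d=np.c_[p,np.ones(len(p))]@P[:3,:3].T
    return P[:3,3],d
def onz(n,uv,z):
    o,d=ray(n,uv); return o+d*((z-o[2])/d[:,2])[:,None]
def proj(n,X):
    c=viewer.get_calibration(n);T=np.linalg.inv(np.array(c["pose"]))
    return cv2.projectPoints(np.array(X,float).reshape(-1,3),cv2.Rodrigues(T[:3,:3])[0],T[:3,3],np.array(c["camera_matrix"]),np.array(c["dist_coeffs"],float))[0].reshape(-1,2)
def tri(uv1,uv2,a="side",b="top"):
    o1,d1=ray(a,uv1);o2,d2=ray(b,uv2);out=[]
    for u,v in zip(d1,d2):
        s=np.linalg.lstsq(np.c_[u,-v],o2-o1,rcond=None)[0]; p,q=o1+s[0]*u,o2+s[1]*v
        out.append(np.r_[(p+q)/2,np.linalg.norm(p-q)])
    return np.array(out)
E
python3 - <<'E'
from h import *
np.set_printoptions(precision=3,suppress=True)
for n in("side","top"):
    im=snap(n,f"pics/{n}0.png"); cv2.imwrite(f"pics/{n}0b.png",cv2.resize(im[:,:,::-1],(800,600),interpolation=cv2.INTER_CUBIC))
    c=viewer.get_calibration(n);print(np.array(c["camera_matrix"]),c["dist_coeffs"],np.array(c["pose"]))
print(r.read_state(),r.tcp_to_grasp)
E
```

```text
[[433.198   0.    255.094]
 [  0.    433.198 192.931]
 [  0.      0.      1.   ]] [-0.043  0.     0.     0.     0.   ] [[-0.918 -0.213  0.334  0.076]
 [-0.396  0.51  -0.764  0.959]
 [-0.008 -0.834 -0.552  0.81 ]
 [ 0.     0.     0.     1.   ]]
[[365.334   0.    260.84 ]
 [  0.    365.334 190.207]
 [  0.      0.      1.   ]] [-0.096  0.     0.     0.     0.   ] [[ 0.01  -0.999  0.048  0.44 ]
 [-0.999 -0.008  0.032 -0.007]
 [-0.031 -0.048 -0.998  1.235]
 [ 0.     0.     0.     1.   ]]
{'t': 0.1, 'joints': array([ 1.032,  0.427,  0.074,  1.607, -0.034,  1.111, -0.067]), 'qvel': array([ 0.002, -0.002,  0.002, -0.003, -0.   ,  0.001,  0.   ]), 'effort': array([  0.01 , -95.154,   3.772, -46.44 ,   0.02 ,   0.007,  -0.   ]), 'ee_pos': array([ 0.256, -0.624,  0.404]), 'orientation': array([-0.001,  0.981,  0.194, -0.   ]), 'ft_force': array([ 0.12 , -0.128,  0.263]), 'torque': array([ 0.024, -0.006, -0.   ]), 'finger_force': 0.0, 'finger_gap': 0.08518123465195145} 0.1547
```

View pics/top0b.png

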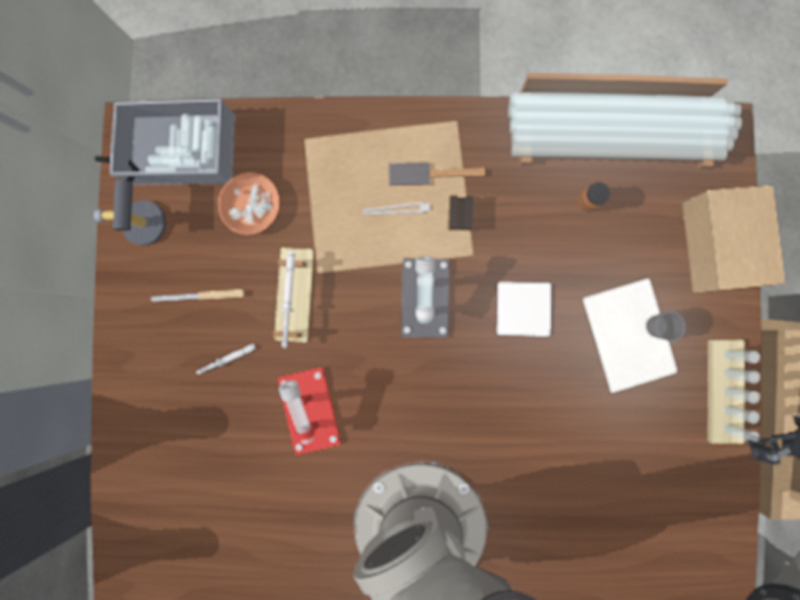

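View pics/side0b.png

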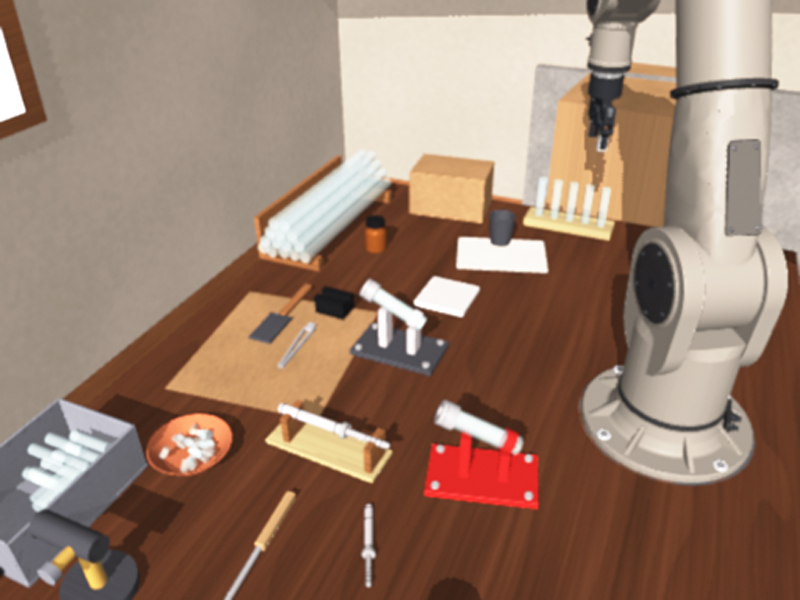

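```bash
python3 - <<'E'
import cv2,numpy as np
t=cv2.imread("pics/top0.png");s=cv2.imread("pics/side0.png")
def c(im,u0,v0,w,h): return cv2.resize(im[v0:v0+h,u0:u0+w],(400,300),interpolation=cv2.INTER_CUBIC)
cv2.imwrite("pics/crop1.png",np.vstack([np.hstack([c(s,168,245,100,75),c(s,218,170,80,60)]),np.hstack([c(t,122,155,104,78),c(t,236,155,80,60)])]))
E
```

```text
(no output)
```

View pics/crop1.png

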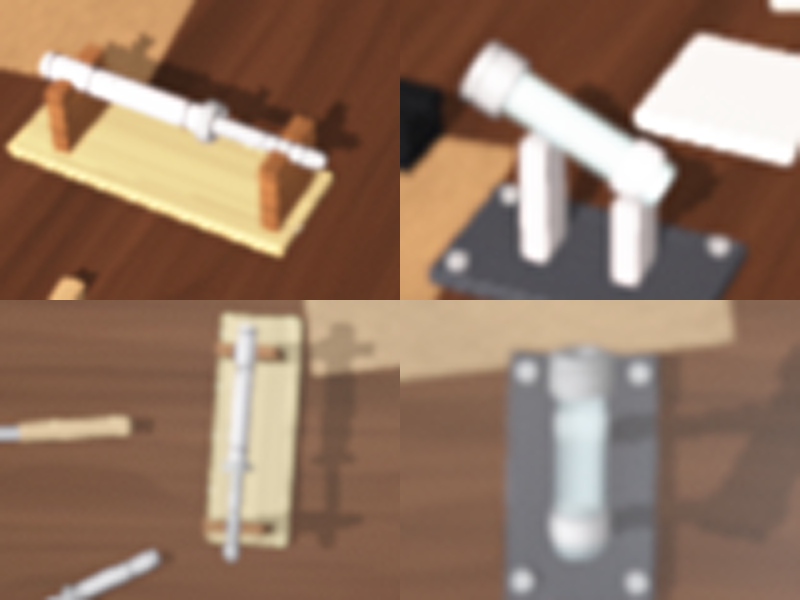

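Top view (native px): the gauge candidates are the rod on the wooden rest, from its handle end (186,161) through the collar (184,197) to the tip (182,222), and the small rod on the bench at (145,230). The reamer at (126,189) has no collar. The larger, collared rod on the rest is the one meant, and the crop confirms its tip points toward the robot. The right stand is the dark one at (272,190), with its mouth at the upper end near (272,168).

```bash
python3 - <<'E'
from h import *
np.set_printoptions(precision=4,suppress=True)
t=cv2.imread("pics/top0.png");s=cv2.imread("pics/side0.png")
def comp(mask,seed,roi):
    m=np.zeros_like(mask);u0,v0,u1,v1=roi;m[v0:v1,u0:u1]=mask[v0:v1,u0:u1]
    n,l,st,_=cv2.connectedComponentsWithStats(m.astype(np.uint8))
    k=l[seed[1],seed[0]]
    if k==0:k=1+np.argmax(st[1:,4])
    return l==k
def rect(n,m,z):
    c=max(cv2.findContours(m.astype(np.uint8),cv2.RETR_EXTERNAL,cv2.CHAIN_APPROX_NONE)[0],key=len).reshape(-1,2)
    w=onz(n,c,z)[:,:2]*1000
    return cv2.minAreaRect(w.astype(np.float32))
ht=cv2.cvtColor(t,cv2.COLOR_BGR2HSV).astype(int);hs=cv2.cvtColor(s,cv2.COLOR_BGR2HSV).astype(int)
# tile
print("tile",rect("top",comp((ht[...,1]<40)&(ht[...,2]>200),(335,197),(310,175,360,220)),.012))
# stand base
roi=(250,155,296,222)
m=comp((ht[...,1]<60),(262,200),roi);print("stand",rect("top",m,.012),m.sum())
# gauge
for n,h,seed,roi,b in(("top",ht,(184,190),(176,156,196,226),t),("side",hs,(205,269),(172,250,256,290),s)):
    m=comp((h[...,1]<60)&(h[...,2]>150),seed,roi);v,u=np.nonzero(m)
    p=np.c_[u,v].astype(float);c=p.mean(0);d=np.linalg.svd(p-c)[2][0]
    d=d*np.sign(d[1] if n=="top" else d[0]); a=(p-c)@d;e=(p-c)@np.array([-d[1],d[0]])
    print(n,len(p),"ends",c+d*a.min(),c+d*a.max(),onz(n,[c+d*a.min(),c+d*a.max()],.055))
    for k in np.arange(np.floor(a.min()),a.max(),2):
        q=(a>=k)&(a<k+2);
        if q.any():print(int(k),round(np.ptp(e[q]),1),q.sum(),(c+d*k).round(1),end=" | ")
    print()
E
```

```text
tile ((476.68499755859375, -215.3037109375), (110.48883819580078, 110.85459899902344), 89.93567657470703)
stand ((503.3311767578125, -5.983955383300781), (174.63780212402344, 100.89002990722656), 0.5746034383773804) 1576
top 885 ends [188.0416 159.1758] [184.3992 222.1965] [[0.5967 0.2704 0.055 ]
 [0.3901 0.2785 0.055 ]]
-30 14.1 24 [188.1 158.9] | -28 15.1 32 [187.9 160.9] | -26 15.1 31 [187.8 162.9] | -24 7.0 14 [187.7 164.9] | -22 5.0 12 [187.6 166.9] | -20 6.0 14 [187.5 168.9] | -18 15.1 31 [187.4 170.9] | -16 15.1 33 [187.2 172.9] | -14 16.1 34 [187.1 174.9] | -12 17.1 35 [187.  176.9] | -10 16.1 34 [186.9 178.9] | -8 16.1 34 [186.8 180.9] | -6 16.1 34 [186.7 182.9] | -4 16.1 34 [186.6 184.9] | -2 17.0 35 [186.4 186.9] | 0 17.1 36 [186.3 188.9] | 2 17.1 36 [186.2 190.9] | 4 17.1 36 [186.1 192.9] | 6 17.1 36 [186.  194.9] | 8 17.1 36 [185.9 196.9] | 10 17.1 36 [185.7 198.9] | 12 18.0 37 [185.6 200.8] | 14 18.1 38 [185.5 202.8] | 16 18.1 38 [185.4 204.8] | 18 18.1 38 [185.3 206.8] | 20 17.0 31 [185.2 208.8] | 22 7.0 13 [185.1 210.8] | 24 4.0 9 [184.9 212.8] | 26 4.1 9 [184.8 214.8
[... 470 characters left out ...]
 266.7] | -13 6.7 14 [198.2 267.4] | -11 6.7 14 [200.  268.1] | -9 6.7 14 [201.9 268.7] | -7 6.3 15 [203.8 269.4] | -5 6.9 14 [205.7 270.1] | -3 6.7 14 [207.6 270.8] | -1 6.7 16 [209.5 271.5] | 1 6.3 13 [211.3 272.1] | 3 5.4 12 [213.2 272.8] | 5 6.7 15 [215.1 273.5] | 7 8.5 18 [217.  274.2] | 9 9.5 20 [218.9 274.8] | 11 7.6 16 [220.7 275.5] | 13 4.4 10 [222.6 276.2] | 15 4.4 9 [224.5 276.9] | 17 4.4 10 [226.4 277.5] | 19 4.1 10 [228.3 278.2] | 21 4.4 10 [230.2 278.9] | 23 4.4 11 [232.  279.6] | 25 3.5 8 [233.9 280.3] | 27 2.8 6 [235.8 280.9] | 29 3.2 8 [237.7 281.6] | 31 3.5 8 [239.6 282.3] | 33 4.4 9 [241.4 283. ] | 35 4.4 10 [243.3 283.6] | 37 3.5 9 [245.2 284.3] | 39 2.2 5 [247.1 285. ] |
```

```bash
python3 - <<'E'
from h import *
np.set_printoptions(precision=4,suppress=True)
t=cv2.imread("pics/top0.png");s=cv2.imread("pics/side0.png")
ht=cv2.cvtColor(t,cv2.COLOR_BGR2HSV).astype(int)
# gauge in top: white, per-row centroid, robust line
m=(ht[...,1]<32)&(ht[...,2]>140)
P=[]
for v in range(159,225):
    u=np.nonzero(m[v,176:196])[0]+176
    if len(u):P.append((u.mean(),v,len(u)))
P=np.array(P);print([(int(b),round(a,1),int(c)) for a,b,c in P])
f=cv2.fitLine(P[:,:2].astype(np.float32),cv2.DIST_HUBER,0,.01,.01).ravel();print(f)
q=[[f[2]+f[0]/f[1]*(v-f[3]),v] for v in(160.5,197.5,222.5)]
print(q,onz("top",q,.055))
# bolts of the stand
for n,im,rois in(("top",t,[(256,164,268,176),(281,164,293,176),(256,206,268,220),(281,206,293,220)]),("side",s,[(224,216,236,228),(276,214,290,225),(234,202,245,214)])):
    g=im.min(2).astype(int)
    for u0,v0,u1,v1 in rois:
        w=np.clip(g[v0:v1,u0:u1]-125,0,None);V,U=np.mgrid[v0:v1,u0:u1]
        c=[(w*U).sum()/w.sum(),(w*V).sum()/w.sum()];print(n,c,onz(n,[c],.014))
    
# overlay of the estimated stand
O=np.array([.5025,-.006,0]);a=np.deg2rad(.5);X=np.array([np.cos(a),np.sin(a),0]);Y=np.array([-np.sin(a),np.cos(a),0]);Z=np.array([0,0,1.])
M=O+.07*X+.13*Z;ax=np.cos(.42)*X+np.sin(.42)*Z;b2=np.cross(ax,Y)
print("mouth",M)
th=np.linspace(0,2*np.pi,40);cir=lambda x,rr:M+x*ax+rr*(np.cos(th)[:,None]*Y+np.sin(th)[:,None]*b2)
out=[]
for n,im,(u0,v0) in(("side",s,(218,165)),("top",t,(232,150))):
    k=5;w=80;h=80
    big=cv2.resize(im[v0:v0+h,u0:u0+w],None,fx=k,fy=k,interpolation=cv2.INTER_CUBIC)
    base=[O+i*.085*X+j*.05*Y+.012*Z for i,j in((1,1),(1,-1),(-1,-1),(-1,1))]
    for pts,col in((base,(0,255,255)),(cir(0,.019),(0,0,255)),(cir(-.025,.019),(0,200,0)),(cir(-.13,.0145),(255,0,0))):
        p=((proj(n,pts)-[u0,v0]+.5)*k).astype(np.int32);cv2.polylines(big,[p],True,col,1)
    out.append(big)
cv2.imwrite("pics/ov1.png",np.hstack(out))
E
```

```text
[(161, np.float64(185.0), 3), (162, np.float64(185.5), 4), (163, np.float64(186.0), 5), (164, np.float64(185.5), 6), (165, np.float64(185.5), 6), (166, np.float64(185.0), 5), (167, np.float64(185.0), 5), (168, np.float64(185.0), 5), (169, np.float64(185.0), 5), (170, np.float64(185.0), 5), (171, np.float64(185.0), 5), (172, np.float64(185.0), 5), (173, np.float64(185.0), 5), (174, np.float64(185.0), 5), (175, np.float64(185.0), 5), (176, np.float64(184.5), 6), (177, np.float64(184.5), 6), (178, np.float64(184.5), 6), (179, np.float64(184.0), 5), (180, np.float64(184.0), 5), (181, np.float64(184.0), 5), (182, np.float64(184.0), 5), (183, np.float64(184.0), 5), (184, np.float64(184.0), 5), (185, np.float64(184.0), 5), (186, np.float64(184.0), 5), (187, np.float64(184.0), 5), (188, np.float64(184.0), 5), (189, np.float64(183.5), 6), (190, np.float64(183.5), 6), (191, np.float64(183.5), 6), (192, np.float64(183.0), 5), (193, np.float64(183.0), 5), (194, np.float64(183.0), 5), (195, np.float64(183.0), 5), (196, np.float64(183.0), 5), (197, np.float64(183.0), 7), (198, np.float64(183.0), 7
[... 903 characters left out ...]
]]
top [np.float64(263.43519494204423), np.float64(168.8577449947313)] [[0.5704 0.0234 0.014 ]]
top [np.float64(283.3626865671642), np.float64(168.6365671641791)] [[ 0.5716 -0.0434  0.014 ]]
top [np.float64(259.9326750448833), np.float64(210.7181328545781)] [[0.4299 0.0338 0.014 ]]
top [np.float64(282.8208695652174), np.float64(211.08869565217393)] [[ 0.4294 -0.0426  0.014 ]]
side [np.float64(228.7826086956522), np.float64(221.77717391304347)] [[0.5688 0.0338 0.014 ]]
side [np.float64(281.30550918196997), np.float64(218.86143572621035)] [[ 0.4274 -0.0413  0.014 ]]
side [np.float64(242.59680356059073), np.float64(207.62775642322475)] [[ 0.5611 -0.0494  0.014 ]]
mouth [ 0.5725 -0.0054  0.13  ]
```

View pics/ov1.png

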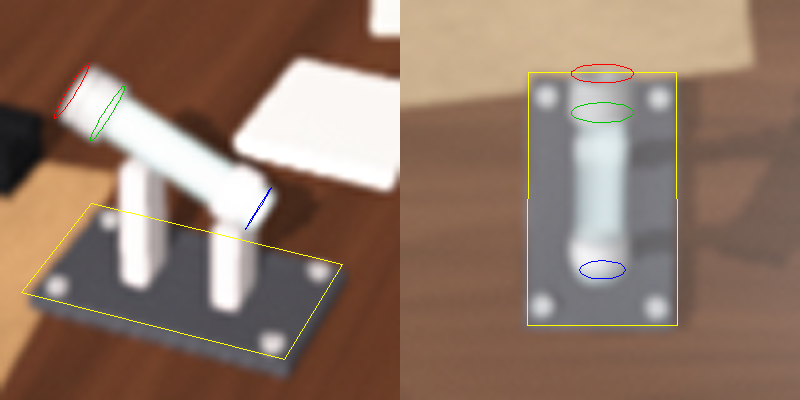

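The overlay shows the stand about 1 px off; the bolts put its origin at about (0.4995, -0.0045) with yaw near 0, so the mouth is near (0.5695, -0.0045, 0.13), looking to +x. Both views agree on the gauge to 1 mm: grip point about (0.511, 0.2825), tip toward the robot. Now moving.

Request:
apply_moves --pt "0 0 0.147 0 0 0 0.085" --pt "0 0 0.147 0 0 0 0.085" --pt "0 0 0.147 0 0 0 0.085" --pt "0 0 0 0.035 -0.045 0 0.085" --pt "0 0 0 0.035 -0.045 0 0.085"

```text
t: 0.72
ee_pos: [0.3315, -0.537, 0.4042]
orientation: [-0.0, 1.0, -0.026, -0.0]
ft_force: [1.9, -0.3, 0.4]
finger_gap: 0.0852
finger_force: 0.0
```

Request:
apply_moves --pt "0 0 0 0.03 -0.05 0 0.085" --pt "0 0 0 0.03 -0.05 0 0.085" --pt "0 0 0 0.02 -0.055 0 0.085" --pt "0 0 0 0.02 -0.055 0 0.085" --pt "0 0 0 0.01 -0.06 0 0.085"

```text
t: 1.35
ee_pos: [0.4554, -0.2721, 0.4045]
orientation: [-0.0, 1.0, -0.025, -0.0]
ft_force: [1.3, 0.7, -1.2]
finger_gap: 0.0851
finger_force: 0.0
```

Request:
apply_moves --pt "0 0 0 0.01 -0.06 0 0.085" --pt "0 0 0 0.01 -0.06 0 0.085" --pt "0 0 0 0.005 -0.06 0 0.085" --pt "0 0 0 0.005 -0.06 0 0.085" --pt "0 0 0 0 -0.06 0 0.085"

```text
t: 1.98
ee_pos: [0.4999, 0.026, 0.4047]
orientation: [-0.0, 1.0, -0.026, 0.0]
ft_force: [0.9, 0.0, 0.2]
finger_gap: 0.0849
finger_force: 0.0
```

Request:
apply_moves --pt "0 0 0 0 -0.055 0 0.085" --pt "0 0 0 0 -0.055 0.02 0.085" --pt "0 0 0 -0.001 -0.055 0.04 0.085" --pt "0 0 0 -0.001 -0.055 0.04 0.085" --pt "0 0 0 0 -0.037 0.02 0.085"

```text
t: 2.6
ee_pos: [0.5101, 0.2738, 0.2891]
orientation: [0.0, 1.0, -0.025, -0.001]
ft_force: [0.4, -0.4, 1.5]
finger_gap: 0.085
finger_force: 0.0
```

Request:
apply_moves --pt "0 0 0 0 0 0 0.085"

```text
t: 2.72
ee_pos: [0.5097, 0.2747, 0.2892]
orientation: [0.0, 1.0, -0.023, -0.002]
ft_force: [0.6, -1.6, -0.5]
finger_gap: 0.0851
finger_force: 0.0
```

```bash
python3 - <<'E'
from h import *
s=snap("side","pics/s1.png");t=snap("top","pics/t1.png")
c=lambda im,u0,v0,w,h:cv2.resize(im[v0:v0+h,u0:u0+w,::-1],(400,400),interpolation=cv2.INTER_CUBIC)
cv2.imwrite("pics/c2.png",np.hstack([c(s,165,200,110,110),c(t,140,140,90,90)]))
print(r.read_state()["ee_pos"])
E
```

```text
[0.51077035 0.27177034 0.29078198]
```

View pics/c2.png

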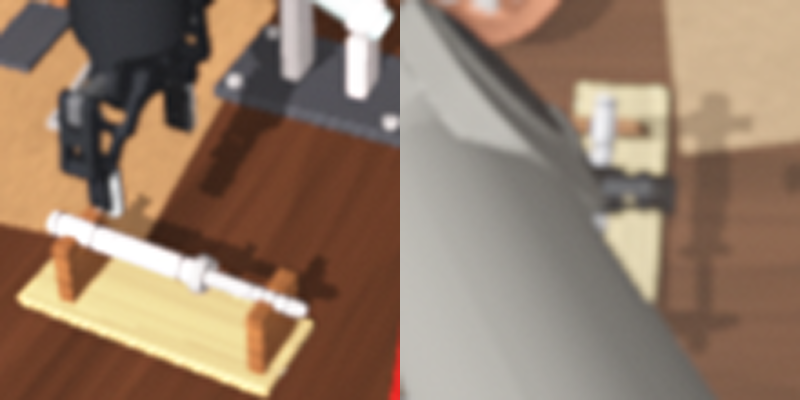

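Side crop: the open fingers stand above the handle between the posts, at about crop (110,190). Shifting about 9 mm in y and going down.

Request:
apply_moves --pt "0 0 0 0 -0.01 0 0.085" --pt "0 0 0 0 0 0.03 0.085" --pt "0 0 0 0 0 0.03 0.085" --pt "0 0 0 0 0 0.02 0.085" --pt "0 0 0 0 0 0 0.085"

```text
t: 3.45
ee_pos: [0.5113, 0.2816, 0.2105]
orientation: [0.0, 1.0, -0.026, -0.001]
ft_force: [-0.8, 0.2, 0.9]
finger_gap: 0.0852
finger_force: 0.0
```

```bash
python3 - <<'E'
from h import *
for i in range(4):
    viewer.camera("top"); s=r.read_state();print(s["ee_pos"],s["ft_force"],(R.from_quat(s["orientation"][[1,2,3,0]]).as_matrix()).round(3).tolist())
E
```

```text
[0.51156056 0.28186239 0.2114636 ] [-0.46829953  0.38307226 -0.87732657] [[0.999, -0.052, -0.0], [-0.052, -0.999, -0.0], [-0.0, 0.0, -1.0]]
[0.51176436 0.28204355 0.21207798] [-0.22273355 -0.31305103  0.11735352] [[0.999, -0.051, 0.001], [-0.051, -0.999, 0.001], [0.001, -0.001, -1.0]]
[0.51185499 0.2820801  0.21236332] [-0.61971877 -0.10410899  0.28417132] [[0.999, -0.052, 0.001], [-0.052, -0.999, 0.001], [0.001, -0.001, -1.0]]
[0.51182276 0.28206485 0.21241175] [-0.08635021  0.3794667   0.19606813] [[0.999, -0.051, 0.001], [-0.051, -0.999, 0.001], [0.001, -0.001, -1.0]]
```

Request:
apply_moves --pt "0 0 0 0 0 0.002 0.03" --pt "0 0 0 0 0 0 0.0" --pt "0 0 0 0 0 0 0.0" --pt "0 0 0 0 0 0 0.0" --pt "0 0 0 0 0 0 0.0" --grip_force 60

```text
t: 4.28
ee_pos: [0.5114, 0.2819, 0.2094]
orientation: [-0.0, 1.0, -0.026, 0.0]
ft_force: [-1.1, -1.6, 4.0]
finger_gap: 0.0144
finger_force: 58.4
```

Request:
apply_moves --pt "0 0 0 0 0 0 0.0" --pt "0 0 0 0 0 -0.01 0.0" --pt "0 0 0 0 0 -0.02 0.0" --pt "0 0 0 0 0 -0.03 0.0" --pt "0 0 0 0 0 -0.04 0.0"

```text
t: 4.9
ee_pos: [0.5111, 0.2817, 0.311]
orientation: [0.0, 1.0, -0.026, -0.0]
ft_force: [0.7, -0.7, -0.5]
finger_gap: 0.0141
finger_force: 58.5
```

Request:
apply_moves --pt "0 0 -0.052 0 0 -0.04 0.0" --pt "0 0 0 0.05 0 -0.03 0.0" --pt "0 0.14 0 0 0 0 0.0" --pt "0 0.14 0 0 0 0 0.0" --pt "0 0.14 0 0 0 0 0.0"

```text
t: 5.52
ee_pos: [0.5613, 0.2817, 0.3809]
orientation: [-0.001, 0.977, 0.0, 0.211]
ft_force: [1.1, -1.0, -2.1]
finger_gap: 0.0142
finger_force: 58.6
```

Request:
apply_moves --pt "0 0 0 0 0 0 0.0"

```text
t: 5.65
ee_pos: [0.5604, 0.2822, 0.3805]
orientation: [-0.0, 0.978, 0.001, 0.209]
ft_force: [-0.6, -0.5, -2.0]
finger_gap: 0.0143
finger_force: 58.6
```

```bash
cat >> h.py <<'E'
def pose():
    s=r.read_state();return s["ee_pos"],R.from_quat(s["orientation"][[1,2,3,0]]).as_matrix()
E
python3 - <<'E'
from h import *
np.set_printoptions(precision=4,suppress=True)
p,m=pose();print(p,m)
print(m.T@(np.array([.6525,-.0045,.3365])-p))
E
```

```text
[0.5604 0.2822 0.3805] [[ 0.9129  0.0019  0.4082]
 [ 0.0018 -1.      0.0005]
 [ 0.4082  0.0003 -0.9129]]
[0.0656 0.2868 0.0776]
```

Request:
apply_moves --pt "0 0 0 0.033 0.05 0 0.0" --pt "0 0 0 0.033 0.05 0 0.0" --pt "0 0 0 0 0.06 0 0.0" --pt "0 0 0 0 0.06 0 0.0" --pt "0 0 0 0 0.055 0.02 0.0"

```text
t: 6.28
ee_pos: [0.6302, 0.0047, 0.39]
orientation: [-0.001, 0.978, -0.0, 0.209]
ft_force: [0.0, 0.6, -2.3]
finger_gap: 0.0141
finger_force: 58.8
```

Request:
apply_moves --pt "0 0 0 0 0.012 0.028 0.0" --pt "0 0 0 0 0 0.03 0.0" --pt "0 0 0 0 0 0 0.0" --pt "0 0 0 0 0 0 0.0"

```text
t: 6.78
ee_pos: [0.6538, -0.0048, 0.3361]
orientation: [-0.001, 0.978, 0.0, 0.208]
ft_force: [-0.6, -0.2, -1.5]
finger_gap: 0.014
finger_force: 58.8
```

```bash
python3 - <<'E'
from h import *
np.set_printoptions(precision=4,suppress=True)
s=snap("side","pics/s3.png");t=snap("top","pics/t3.png")
p,m=pose();print(p,m)
g=p+m[:,2]*.1547;tip=g-m[:,0]*.12
print("tip",tip,"grip",g)
for n in("side","top"):print(n,proj(n,[tip,g,[.5695,-.0045,.13]]))
c=lambda im,u0,v0,w,h:cv2.resize(im[v0:v0+h,u0:u0+w,::-1],(400,400),interpolation=cv2.INTER_CUBIC)
cv2.imwrite("pics/c3.png",np.hstack([c(s,190,150,80,80),c(t,232,120,80,80)]))
E
```

```text
[ 0.6537 -0.0048  0.3365] [[ 0.9126  0.0011  0.4088]
 [ 0.0008 -1.      0.0008]
 [ 0.4088 -0.0004 -0.9126]]
tip [ 0.6075 -0.0047  0.1462] grip [ 0.717  -0.0046  0.1953]
side [[220.9641 175.7526]
 [187.3826 154.388 ]
 [232.6954 183.0721]]
top [[271.8703 151.9516]
 [272.1006 111.8591]
 [271.6994 165.1596]]
```

View pics/c3.png

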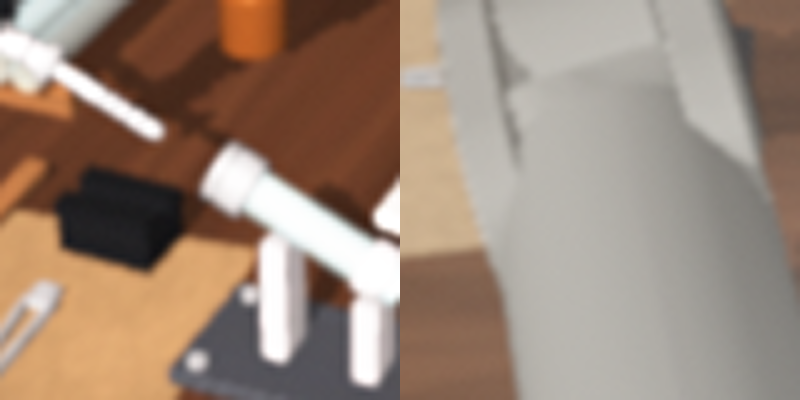

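```bash
python3 - <<'E'
from h import *
np.set_printoptions(precision=2,suppress=True)
s=cv2.imread("pics/s3.png");g=s.min(2).astype(float)
p,m=pose();tip=p+m[:,2]*.1547-m[:,0]*.12
ax=np.array([np.cos(.42),0,np.sin(.42)]);M=np.array([.5695,-.0045,.13])
def prof(P,a,lo,hi,n,w=14):
    # sample perpendicular profiles about the predicted axis
    for x in np.linspace(lo,hi,n):
        q=proj("side",[P+x*a,P+(x+.01)*a]);d=(q[1]-q[0])/np.linalg.norm(q[1]-q[0]);nn=np.array([-d[1],d[0]])
        k=np.arange(-w,w+.01,.25);pts=(q[0]+k[:,None]*nn).astype(np.float32)
        v=cv2.remap(g.astype(np.float32),pts[None,:,0],pts[None,:,1],cv2.INTER_LINEAR)[0]
        th=(v[np.abs(k)<2].max()+np.median(v[np.abs(k)>w-4]))/2
        i0=np.argmin(np.abs(k));i0=i0-8+np.argmax(v[i0-8:i0+9]);a0=i0
        while a0>0 and v[a0]>th:a0-=1
        b0=i0
        while b0<len(k)-1 and v[b0]>th:b0+=1
        print(f"x={x*1000:.0f} centre {((k[a0]+k[b0])/2):+.2f} width {k[b0]-k[a0]:.2f}  q={q[0]}")
print("probe");prof(tip,m[:,0],.01,.065,6,8)
print("flange+tube");prof(M,ax,-.004,-.022,4);prof(M,ax,-.03,-.06,3)
q=proj("side",[M,M+[.001,0,0],M+[0,.001,0],M+[0,0,.001]]);print((q[1:]-q[0]))
# along axis: brightness from tip to flange
L=np.linspace(-.02,.06,41);q=proj("side",M+L[:,None]*ax).astype(np.float32)
print([(round(a*1000),int(b)) for a,b in zip(L,cv2.remap(g.astype(np.float32),q[None,:,0],q[None,:,1],cv2.INTER_LINEAR)[0])])
E
```

```text
probe
x=10 centre -0.38 width 4.25  q=[218.14 173.96]
x=21 centre -0.25 width 4.00  q=[215.04 171.99]
x=32 centre -0.38 width 4.25  q=[211.95 170.02]
x=43 centre -0.38 width 4.25  q=[208.86 168.05]
x=54 centre -0.25 width 4.50  q=[205.78 166.09]
x=65 centre -0.38 width 4.25  q=[202.7  164.13]
flange+tube
x=-4 centre +0.00 width 12.00  q=[233.83 183.79]
x=-10 centre +0.12 width 12.25  q=[235.54 184.88]
x=-16 centre +0.00 width 12.50  q=[237.25 185.96]
x=-22 centre +0.00 width 12.50  q=[238.95 187.05]
x=-30 centre +0.25 width 9.50  q=[241.24 188.5 ]
x=-45 centre +0.12 width 9.25  q=[245.52 191.22]
x=-60 centre -4.88 width 18.25  q=[249.81 193.95]
[[-0.31 -0.07]
 [-0.15  0.17]
 [-0.01 -0.29]]
[(-20, 251), (-18, 252), (-16, 252), (-14, 253), (-12, 253), (-10, 251), (-8, 250), (-6, 249), (-4, 249), (-2, 248), (0, 228), (2, 176), (4, 107), (6, 49), (8, 40), (10, 38), (12, 40), (14, 42), (16, 42), (18, 43), (20, 43), (22, 41), (24, 40), (26, 39), (28, 39), (30, 39), (32, 45), (34, 58), (36, 100), (38, 155), (40, 203), (42, 232), (44, 244), (46, 246), (48, 247), (50, 245), (52, 242), (54, 245), (56, 251), (58, 244), (60, 241)]
```

Request:
apply_moves --pt "0 0 0 0 0.0005 -0.001 0.0" --pt "0 0 0 -0.015 0 0 0.0" --pt "0 0 0 -0.015 0 0 0.0" --pt "0 0 0 -0.01 0 0 0.0" --pt "0 0 0 -0.008 0 0 0.0"

```text
t: 7.5
ee_pos: [0.6087, -0.0055, 0.316]
orientation: [-0.0, 0.978, 0.0, 0.208]
ft_force: [-0.5, -0.2, -1.5]
finger_gap: 0.0142
finger_force: 58.8
```

Request:
apply_moves --pt "0 0 0 -0.005 0 0 0.0" --pt "0 0 0 -0.005 0 0 0.0"

```text
t: 7.75
ee_pos: [0.6002, -0.0055, 0.3121]
orientation: [-0.0, 0.978, 0.0, 0.209]
ft_force: [-0.0, 0.0, -1.5]
finger_gap: 0.014
finger_force: 58.8
```

Request:
apply_moves --pt "0 0 0 -0.008 0 0 0.0" --pt "0 0 0 -0.008 0 0 0.0" --pt "0 0 0 -0.008 0 0 0.0"

```text
t: 8.12
ee_pos: [0.5779, -0.0056, 0.3021]
orientation: [-0.0, 0.978, 0.0, 0.208]
ft_force: [-0.4, -0.3, -1.1]
finger_gap: 0.014
finger_force: 58.8
```

Request:
apply_moves --pt "0 0 0 -0.008 0 0 0.0" --pt "0 0 0 -0.006 0 0 0.0" --pt "0 0 0 -0.004 0 0 0.0" --pt "0 0 0 0 0 0 0.0"

```text
t: 8.62
ee_pos: [0.5618, -0.0056, 0.295]
orientation: [-0.0, 0.978, 0.0, 0.208]
ft_force: [-0.8, -0.2, -1.2]
finger_gap: 0.0139
finger_force: 58.8
```

```bash
python3 - <<'E'
from h import *
np.set_printoptions(precision=4,suppress=True)
s=snap("side","pics/s4.png")
st=r.read_state();p,m=pose();tip=p+m[:,2]*.1547-m[:,0]*.12
ax=np.array([np.cos(.42),0,np.sin(.42)]);M=np.array([.5695,-.0045,.13])
print(p,(tip-M)@ax,st["ft_force"],st["torque"])
cv2.imwrite("pics/c4.png",cv2.resize(s[150:210,195:255,::-1],(600,600),interpolation=cv2.INTER_CUBIC))
E
```

```text
[ 0.5621 -0.0056  0.2951] -0.05942429077576514 [ 0.062  -0.2313 -1.9477] [-0.0311  0.5643  0.0038]
```

View pics/c4.png

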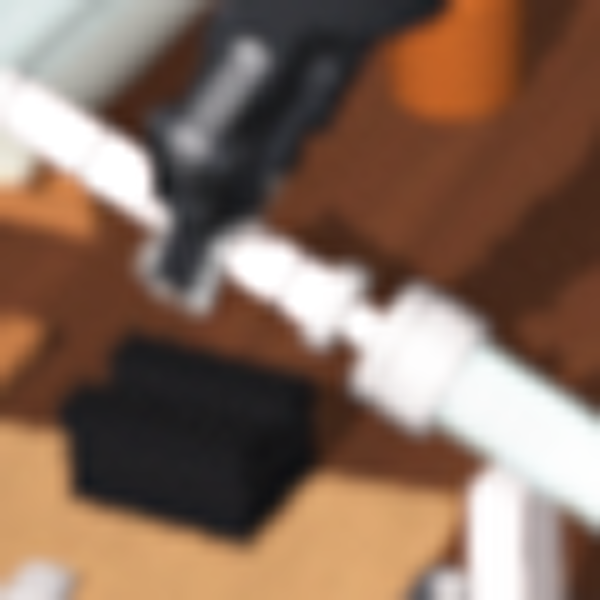

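The probe is well into the bore with no side force. The collar face, at crop (345,305), is about 12–15 mm from the rim at (385,340). Pushing gently to contact.

Request:
apply_moves --pt "0 0 0 -0.005 0 0 0.0" --pt "0 0 0 -0.004 0 0 0.0" --pt "0 0 0 -0.002 0 0 0.0" --pt "0 0 0 0 0 0 0.0"

```text
t: 9.18
ee_pos: [0.5518, -0.0056, 0.2906]
orientation: [-0.0, 0.978, 0.0, 0.208]
ft_force: [-0.2, 0.5, -1.4]
finger_gap: 0.0143
finger_force: 58.8
```

Request:
apply_moves --pt "0 0 0 -0.002 0 0 0.0" --pt "0 0 0 -0.001 0 0 0.0" --pt "0 0 0 0 0 0 0.0"

```text
t: 9.55
ee_pos: [0.5494, -0.0056, 0.2896]
orientation: [-0.0, 0.978, 0.0, 0.209]
ft_force: [2.8, -0.2, -1.3]
finger_gap: 0.0141
finger_force: 58.8
```

Request:
apply_moves --pt "0 0 0 -0.001 0 0 0.0" --pt "0 0 0 0 0 0 0.0"

```text
t: 9.8
ee_pos: [0.5491, -0.0056, 0.2896]
orientation: [-0.0, 0.978, 0.0, 0.21]
ft_force: [6.2, -1.2, -0.3]
finger_gap: 0.014
finger_force: 58.8
```

Request:
apply_moves --pt "0 0 0 -0.001 0 0 0.0" --pt "0 0 0 0 0 0 0.0"

```text
t: 10.05
ee_pos: [0.5487, -0.0057, 0.2897]
orientation: [-0.0, 0.978, 0.0, 0.21]
ft_force: [11.2, -2.3, 0.2]
finger_gap: 0.0143
finger_force: 58.7
```

```bash
python3 - <<'E'
from h import *
s=snap("side","pics/s5.png")
st=r.read_state();p,m=pose();tip=p+m[:,2]*.1547-m[:,0]*.12
ax=np.array([np.cos(.42),0,np.sin(.42)]);M=np.array([.5695,-.0045,.13])
print(p,(tip-M)@ax,st["ft_force"],st["torque"])
cv2.imwrite("pics/c5.png",cv2.resize(s[150:210,195:255,::-1],(600,600),interpolation=cv2.INTER_CUBIC))
E
```

```text
[ 0.54873092 -0.00563098  0.28967912] -0.07322210978934574 [10.41471652 -2.20559914 -0.39021301] [-0.29250562 -1.68048551 -0.07997685]
```

View pics/c5.png

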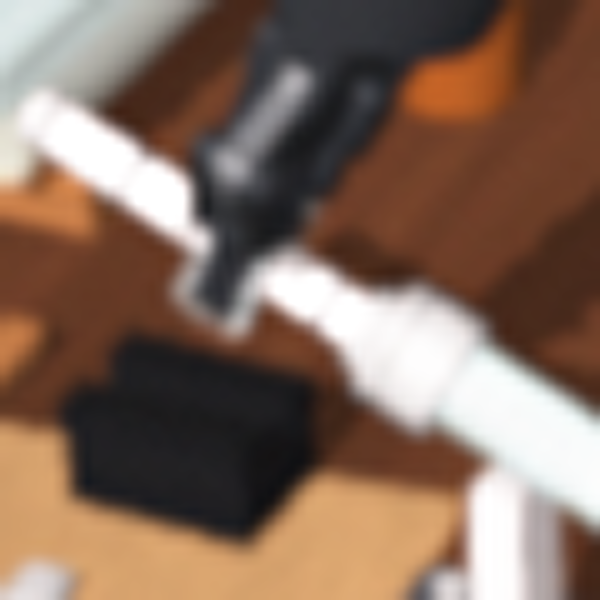

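Crop: the collar lies flush against the flange rim near (370,345), and the axial force is 11 N, so it is seated. One more small push for certainty, then draw out.

Request:
apply_moves --pt "0 0 0 -0.001 0 0 0.0" --pt "0 0 0 0 0 0 0.0" --pt "0 0 0 0 0 0 0.0"

```text
t: 10.48
ee_pos: [0.5484, -0.0057, 0.2897]
orientation: [-0.0, 0.977, 0.0, 0.211]
ft_force: [14.8, -1.5, -0.3]
finger_gap: 0.0143
finger_force: 58.5
```

Request:
apply_moves --pt "0 0 0 0.004 0 0 0.0" --pt "0 0 0 0.01 0 0 0.0" --pt "0 0 0 0.015 0 0 0.0" --pt "0 0 0 0.02 0 0 0.0" --pt "0 0 0 0.02 0 0 0.0"

```text
t: 11.1
ee_pos: [0.6107, -0.0056, 0.3168]
orientation: [-0.0, 0.978, 0.0, 0.208]
ft_force: [0.3, -0.6, -2.0]
finger_gap: 0.0144
finger_force: 58.7
```

Request:
apply_moves --pt "0 0 0 0.025 0 0 0.0" --pt "0 0 0 0.025 0 0 0.0" --pt "0 0 0 0 0 0 0.0"

```text
t: 11.48
ee_pos: [0.6569, -0.0055, 0.3375]
orientation: [-0.0, 0.978, 0.0, 0.209]
ft_force: [-0.5, 0.5, -1.2]
finger_gap: 0.014
finger_force: 58.7
```

```bash
python3 - <<'E'
from h import *
np.set_printoptions(precision=4,suppress=True)
s=snap("side","pics/s6.png");p,m=pose();print(p,m)
g=s.min(2).astype(np.float32)
tip=p+m[:,2]*.1547-m[:,0]*.12
ax=m[:,0];L=np.linspace(-.03,.03,31);q=proj("side",tip+L[:,None]*ax).astype(np.float32)
print(tip,[(round(a*1000),int(b)) for a,b in zip(L,cv2.remap(g,q[None,:,0],q[None,:,1],cv2.INTER_LINEAR)[0])])
E
```

```text
[ 0.6558 -0.0056  0.3367] [[ 0.9131  0.0005  0.4078]
 [ 0.0003 -1.      0.0006]
 [ 0.4078 -0.0004 -0.9131]]
[ 0.6093 -0.0056  0.1465] [(-30, 41), (-28, 42), (-26, 43), (-24, 43), (-22, 42), (-20, 42), (-18, 40), (-16, 39), (-14, 39), (-12, 40), (-10, 41), (-8, 43), (-6, 53), (-4, 84), (-2, 130), (0, 175), (2, 224), (4, 235), (6, 247), (8, 250), (10, 245), (12, 243), (14, 244), (16, 248), (18, 248), (20, 246), (22, 245), (24, 248), (26, 248), (28, 245), (30, 243)]
```

Request:
apply_moves --pt "0 0 0 0 0 -0.035 0.0" --pt "0 -0.14 0 0 0 0 0.0" --pt "0 -0.14 0 0 0 0 0.0" --pt "0 -0.14 0 0 0 0 0.0" --pt "0 0 0 0 0.05 0 0.0"

```text
t: 12.15
ee_pos: [0.6412, -0.052, 0.3681]
orientation: [-0.001, 1.0, 0.004, -0.002]
ft_force: [0.7, -0.9, -1.7]
finger_gap: 0.014
finger_force: 58.9
```

Request:
apply_moves --pt "0 0 0 0 0.05 0 0.0" --pt "0 0 0 -0.01 0.05 0.02 0.0" --pt "0 0 0 -0.02 0.04 0.03 0.0" --pt "0 0 0 -0.014 0.02 0.03 0.0" --pt "0 0 0 0 0 0.01 0.0"

```text
t: 12.78
ee_pos: [0.5949, -0.2176, 0.2765]
orientation: [-0.0, 1.0, -0.001, -0.002]
ft_force: [1.0, -0.5, -1.1]
finger_gap: 0.0142
finger_force: 58.9
```

Request:
apply_moves --pt "0 0 0 0 0 0 0.0" --pt "0 0 0 0 0 0 0.0"

```text
t: 13.02
ee_pos: [0.5978, -0.2145, 0.2795]
orientation: [-0.0, 1.0, 0.001, 0.001]
ft_force: [0.1, 0.3, -2.3]
finger_gap: 0.0141
finger_force: 58.9
```

```bash
python3 - <<'E'
from h import *
np.set_printoptions(precision=4,suppress=True)
s=snap("side","pics/s7.png");t=snap("top","pics/t7.png");p,m=pose();print(p,m,r.read_state()["qvel"])
tip=p+m[:,2]*.1547-m[:,0]*.118;print("tip",tip,proj("side",[tip,[.4767,-.2153,.012]]),proj("top",[tip,[.4767,-.2153,.012]]))
cv2.imwrite("pics/c7.png",np.hstack([cv2.resize(s[130:230,220:320,::-1],(400,400)),cv2.resize(t[130:230,280:380,::-1],(400,400))]))
E
```

```text
[ 0.5976 -0.2148  0.2795] [[ 1.      0.002   0.0014]
 [ 0.002  -1.     -0.0001]
 [ 0.0014  0.0001 -1.    ]] [ 0.0026  0.0023  0.0022  0.003  -0.0001 -0.0009 -0.0009]
tip [ 0.4798 -0.215   0.1247] [[285.7029 158.2874]
 [285.5694 187.5222]] [[340.7661 195.2859]
 [334.5516 197.3818]]
```

View pics/c7.png

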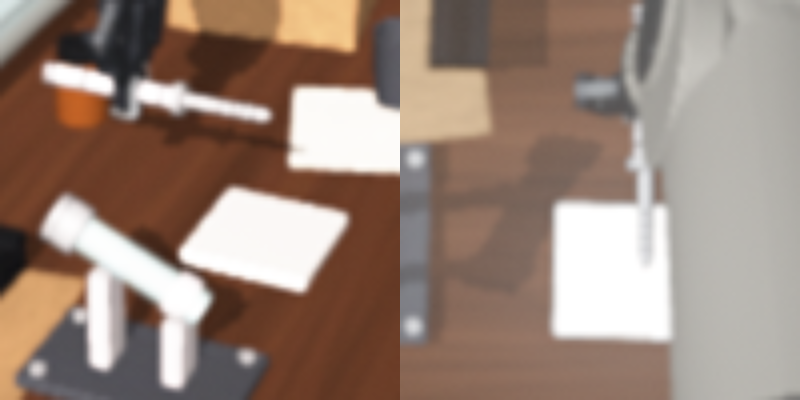

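The tip is seen at side px (287,159) and top px (341,196), within about 1 px of the predicted position. That puts it near (0.48, -0.215, 0.125), level, over the tile's middle and clear of everything. Settle, then hand in.

Request:
apply_moves --pt "0 0 0 0 0 0 0.0" --pt "0 0 0 0 0 0 0.0" --pt "0 0 0 0 0 0 0.0" --pt "0 0 0 0 0 0 0.0"

```text
t: 13.62
ee_pos: [0.597, -0.2156, 0.2786]
orientation: [-0.0, 1.0, 0.0, -0.0]
ft_force: [0.3, -0.3, -1.1]
finger_gap: 0.0146
finger_force: 58.9
```

```bash
python3 -c "
from cell import r,close_job
s=r.read_state();print(s['t'],s['qvel'],s['finger_force'])
print(close_job())"
```

```text
13.625 [ 9.22177889e-04 -8.70558792e-05  5.27336819e-04  2.10875003e-03
  1.34006294e-03  5.34558430e-04  2.24710799e-03] 58.925326466560364
the job is handed in; nothing more can be done
None
```

I lifted the gauge from its rest, pushed it into the guide tube until the collar sat on the rim (about 15 N), and drew it out. It was handed in at 13.6 s, held still and level with its tip about 113 mm above the tile's middle; the verdict was not shown.

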